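# Slide a hollow-ground glass off the drying plate and onto the tray rails

## Robot

A 6-joint arm with a two-finger parallel gripper is mounted at the origin on the work surface. World frame = base frame: x ahead of the robot, y to its left, z up, the work surface at z = 0. Lengths are in m, angles in degrees, forces in N, time in s.
With the tool pointing down it reaches from about 0.4 to 0.825 m from the base axis. Payload 7 kg.
Tool frame: the origin (TCP) lies midway between the tips of the shut fingers; the grasp point (between the pads) lies 19 mm behind it; z points along the fingers, y is the direction in which the jaws open and shut (so a half turn about z gives the same grasp; the last joint's range is limited). The gripper opens to 88 mm and grips with 3 to 60 N. Pads are 19 mm wide; open, the fingers measure 130 mm over their backs; the gripper's body (78 mm by 193 mm) begins 47 mm behind the grasp point.
Start: joints at [81.423, 20.546, 0.682, 0, -70.136, -16.507], TCP at [0.286, 0.611, 0.227] pointing down, gripper open.
Joint ranges: [-176.03, 176.03], [-82.01, 121.73], [-58.28, 71.71], [-173.87, 95.51], [-174.79, -0.11], [-173.66, 173.66]. Speed limits (degrees/s): [136.94, 136.94, 172.46, 180, 180, 180].

## Interface

Orientations are given as a 3x3 rotation matrix whose columns are the frame's x, y, z axes.
In Python, from rig import robot gives the robot as it stands. Calls block until the motion is done:
- robot.goto(position, orientation): joint-space move of the TCP to a pose.
- robot.servo_line(position, ori=None, speed=0.15): straight line of the TCP; ori=None keeps the orientation; speed is the mean speed in m/s.
- robot.movej(angles): joint-space move.
- robot.move_gripper(opening): opening from 0.0 (shut) to 1.0 (fully open); the grip force is fixed at half the most; returns when the fingers have stopped.
- robot.dwell(seconds).
- robot.ik(position, orientation): joint angles nearest the present ones, or None.
- robot.grab_frame(name): name is "scene" or "top"; returns (picture, depth): 384x512x3 uint8, red, green, blue; 384x512 float32, m along the optical axis (not along the pixel's ray), 0 where there is no reading.
- robot.camera_info(name): a dict with "vfov" (degrees; the focal length in pixels is half the picture's height over the tangent of half this angle, whatever the lens; pixels are square), "cx", "cy" (the principal point, pixels), "view" (4x4, takes a point from world to camera coordinates). Camera axes: x right, y down, z forward; pixel columns grow to the right and rows downward; lengths in m; the calibration is good to about 2 mm. A picture is of the moment at which its call begins. camera_info takes no time and is no camera call.
A pose or a line that the arm cannot do raises robot.Unreachable and nothing moves.
- robot.job_done(): hands the job in, once; it reports no verdict.
Readings, each from a call of its own:
- robot.read_t(): time.
- robot.read_qpos(): joint angles.
- robot.read_qvel(): joint speeds.
- robot.read_effort(): joint torques, N m.
- robot.read_position(): TCP position.
- robot.read_tcp_rot(): TCP orientation.
- robot.read_force(): force on the tool from outside, world axes, zero at the start.
- robot.read_ft_torque(): the same for the moment, N m.
- robot.read_grip_width(): opening from 0.0 (shut) to 1.0 (fully open).
Only numpy, scipy, OpenCV 4.12 (cv2) and the standard library are available. Lean on these libraries where they do the work, as an engineer would, in place of code of your own. Each camera call takes 0.05 s, during which the arm holds its last target. There are 200 camera calls.

## Task

The glass slide with the round hollow is dry: with only a very light fingertip pressure, for it is thin and cracks easily, draw it out flat until its label end sticks out over the front edge of the drying plate, then pinch it there and lift it off. Lay it across the two rails of the tray, seated flat between the lugs of the middle place, and let go. Touch it down slowly and gently each time, do not drop it, and leave the other slides and the bottle where they are.

Things in the scene. Friction and masses are not known exactly. Their poses are not given: they have to be found in the camera images.
- hollow_slide: glass slide to move, 76 (x) x 26 (y) x 3 mm, 12 to 21 g, the only one with a round hollow (21 mm across), ground thin there: cracks if pressed on the plate with over 8 N, on the tray over 15 N. Origin: centre of its underside, x along it, white label end at -x, 6 to 23 mm behind the plate's front edge. In a row of three about 8 mm apart. Slips easier on the plate than under a finger (3 N will do)
- flat_slide1: a plain glass slide of the same size without hollow, in the row on the drying plate; same origin and axes; to be left alone (within 10 mm)
- flat_slide2: as flat_slide1, another one of the row; to be left alone (within 10 mm)
- flat_slide3: as flat_slide1, but lying across the tray rails in the end place at the tray's -y end, 68 mm from the middle place; to be left alone (within 10 mm)
- reagent_bottle: amber glass jar 48 mm across and 95 mm tall standing on the desk; origin: centre of its underside; to be left alone (within 10 mm)
- hotplate: slide-drying hotplate, fixed: flat black aluminium plate 200 (x) x 270 (y) x 5 mm, its level top 55 mm above the origin, on firm rubber mounts (yield 0.05 mm per N) over a white housing set back 20 mm behind the front edge; open air below that edge. Origin: centre of the housing's foot line, which screw feet lift 0 to 8 mm off the desk; front (-x) faces the robot
- front_edge (a point): midpoint of the top of the hotplate's front (-x) edge, 100 mm from the plate's centre; its y axis runs along the edge, its x axis points back over the plate
- tray: grey incubation tray, fixed: pan 150 (x) x 230 (y) mm, floor 4 mm, walls 12 mm high. Two white rails run along its y, centres 13 mm either side of its centre line, 5 mm wide, tops 30 mm above the desk. Lugs on them, 6 mm thick (y), 5 mm high, every 34 mm, part five places 28 mm wide (1 mm of play either side of a slide). Origin: centre of its underside; -x faces the robot
- place (a point): centre of the middle place: midway between the rails and between its lugs, at the height of the rail tops; axes as the tray. The slide belongs here lengthwise along the tray's x, its centre within 12 mm along x (it may stick out farther at the held end, so that the fingers clear the rail). If it meets a lug it stops 5 mm too high: shift it across and try again
Things that resemble listed ones, but are neither listed nor needed, are in the scene too. What is shaped like the hollow_slide but pink or yellow is not meant.

How it is judged:
By the outcome, as a careful person would: the job done as asked, in the order asked, and still so for the second after the job is handed in, with the robot touching nothing.
It also fails if it takes over 72 s, if anything falls off the work surface, if the arm or the gripper's body presses on something with over 40 N, if the wrist force passes 120 N, or if a joint passes its speed limit or range.

## Working session

There is one attempt and no reset: what is moved stays moved. The work goes in short steps, each a Python script; the robot and the scene stay as the last script left them, time stands still between calls to the robot, and variables do not carry over. Pictures are saved under pics/ and viewed, about 8 in all and at most 12, crops included, and the job is handed in when it is done.

```bash
mkdir -p pics; ls
cat > h.py <<'E'
import numpy as np, cv2
from rig import robot
def cam(n):
    i=robot.camera_info(n); return i
def ray(n,u,v):
    i=cam(n); f=192/np.tan(np.radians(i["vfov"]/2)); V=np.array(i["view"])
    R=V[:3,:3]; o=-R.T@V[:3,3]
    d=R.T@np.array([(u-i["cx"])/f,(v-i["cy"])/f,1.0]); return o,d
def onz(n,u,v,z):
    o,d=ray(n,u,v); return o+d*(z-o[2])/d[2]
def proj(n,p):
    i=cam(n); f=192/np.tan(np.radians(i["vfov"]/2)); V=np.array(i["view"])
    c=V[:3,:3]@np.array(p)+V[:3,3]; return np.array([i["cx"]+f*c[0]/c[2], i["cy"]+f*c[1]/c[2]])
def depthpt(n,D,u,v):
    o,d=ray(n,u,v); return o+d*D[int(round(v)),int(round(u))]
E
python3 - <<'E'
from h import *
for n in ("scene","top"):
    p,D=robot.grab_frame(n); np.savez(f"{n}0.npz",p=p,D=D)
    cv2.imwrite(f"pics/{n}0.png",cv2.resize(p[:,:,::-1],(768,576),interpolation=cv2.INTER_CUBIC))
    i=robot.camera_info(n); print(n,i["vfov"],i["cx"],i["cy"],ray(n,256,192))
    print({k:v for k,v in i.items() if k not in("view",)})
print(robot.read_t(),robot.read_force(),robot.read_tcp_rot(),robot.read_grip_width())
E
```

```text
pics
scene 48.63369503630266 251.88315686884957 189.70975004781263 (array([0.87617874, 0.55001459, 0.90598209]), array([-0.26345392, -0.4999892 , -0.82506106]))
{'vfov': 48.63369503630266, 'cx': 251.88315686884957, 'cy': 189.70975004781263}
top 56.5544675817114 257.2532928652554 189.95067276231174 (array([0.50237693, 0.04174918, 0.96843289]), array([ 0.11727363,  0.00328681, -0.99311701]))
{'vfov': 56.5544675817114, 'cx': 257.2532928652554, 'cy': 189.95067276231174}
0.1 [-0.13029457 -0.22803236  0.38459697] [[ 9.05663269e-01 -4.23997430e-01 -4.72279172e-04]
 [-4.23997658e-01 -9.05662183e-01 -1.41295803e-03]
 [ 1.71365186e-04  1.47990945e-03 -9.99998890e-01]] 0.9987918988485962
```

View pics/top0.png

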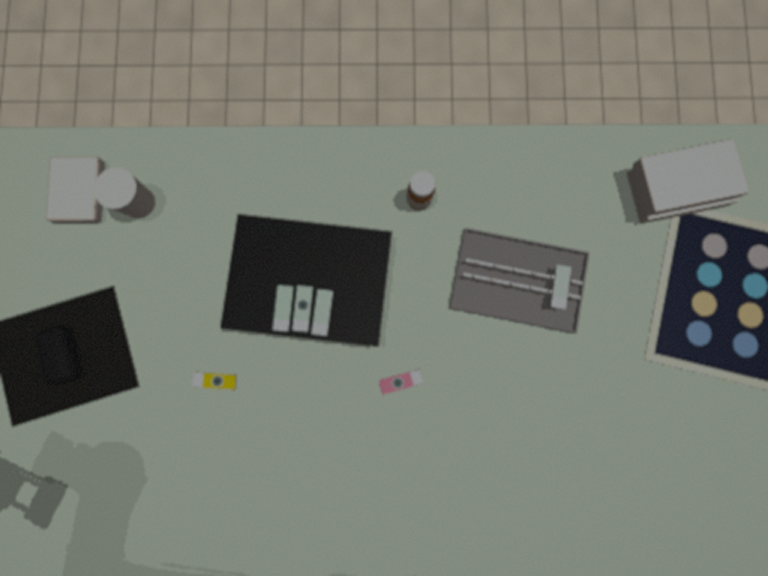

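View pics/scene0.png

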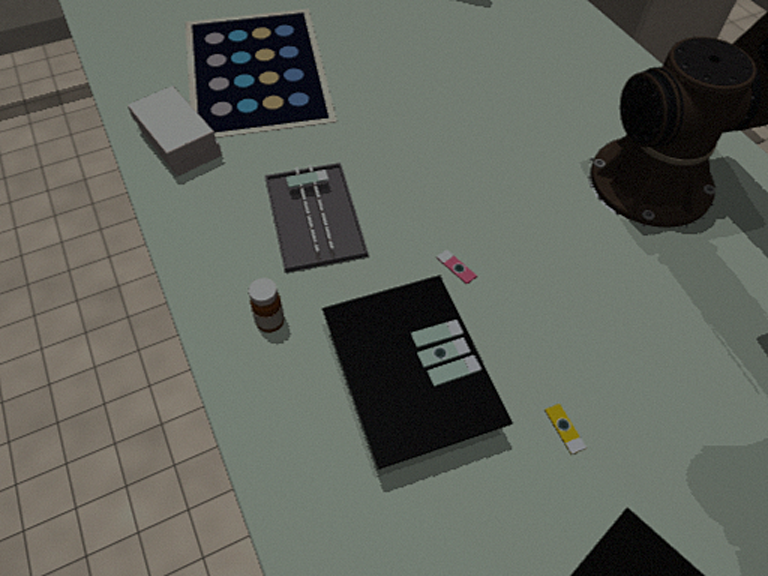

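Candidates for the target, in 768x576 top-view pixels:
- row middle (303,308), with a dark round spot
- row left (283,308), plain
- row right (322,312), plain
- tray slide (562,287), plain
- yellow slide (215,381) and pink slide (400,382), both excluded by colour

The bottle is at (421,188). I choose the middle slide of the row and will check it with a close crop while measuring.

```bash
cat > m.py <<'E'
from h import *
T=np.load("top0.npz"); S=np.load("scene0.npz")
# plate height from depth of black pixels
for n,A,reg in (("top",T,(150,260,140,230)),("scene",S,(215,345,185,315))):
    p,D=A["p"].astype(int),A["D"]; u0,u1,v0,v1=reg
    m=np.zeros(D.shape,bool); m[v0:v1,u0:u1]=p[v0:v1,u0:u1].max(2)<35
    m=cv2.erode(m.astype(np.uint8),np.ones((5,5)))>0
    P=np.array([depthpt(n,D,u,v) for v,u in np.argwhere(m&(D>0))[::5]])
    print(n,"plate z med",np.median(P[:,2]),P[:,2].std(),len(P), "plane", np.linalg.lstsq(np.c_[P[:,:2]-P[:,:2].mean(0),np.ones(len(P))],P[:,2],rcond=None)[0])
    m2=np.zeros(D.shape,bool); m2[340:380,150:300]=True
    m2=m2 if n=="top" else np.roll(np.zeros_like(m2),0)
    if n=="top":
        Q=np.array([depthpt(n,D,u,v) for v,u in np.argwhere(m2)[::20]]); print("desk z",np.median(Q[:,2]))
a=cv2.resize(T["p"][180:230,170:235][:,:,::-1],None,fx=6,fy=6,interpolation=cv2.INTER_CUBIC)
b=cv2.resize(S["p"][205:265,265:330][:,:,::-1],None,fx=6,fy=6,interpolation=cv2.INTER_CUBIC)
c=np.zeros((360,790,3),np.uint8); c[:300,:390]=a; c[:360,400:]=b
c=cv2.convertScaleAbs(c,alpha=1.3); cv2.imwrite("pics/crop1.png",c)
E
python3 m.py
```

```text
top plate z med 0.06297671417640516 0.0016388288268224765 651 plane [0.00166241 0.00180364 0.06297746]
desk z 0.0005141139245526394
scene plate z med 0.06220977221745966 0.0014422803387153476 1438 plane [-0.00020408 -0.00015582  0.06223093]
```

View pics/crop1.png

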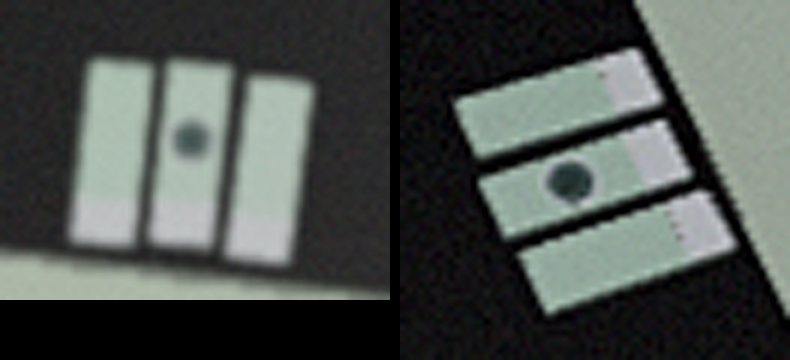

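The crop confirms it: the middle slide has the dark round hollow (crop (190,140), which is top px (201.7,203.3)), and its neighbours are plain. All white labels face the front edge.

```bash
cat >> h.py <<'E'
def rects(n,img,roi,fn,z,amin,k=6):
    """roi u0,u1,v0,v1; fn(float img rgb)->bool mask; returns minAreaRect in world mm-plane z for each blob"""
    u0,u1,v0,v1=roi
    c=cv2.resize(img[v0:v1,u0:u1],None,fx=k,fy=k,interpolation=cv2.INTER_CUBIC).astype(int)
    m=fn(c).astype(np.uint8); m=cv2.morphologyEx(m,cv2.MORPH_OPEN,np.ones((k//2,k//2)))
    out=[]
    for q in cv2.findContours(m,cv2.RETR_EXTERNAL,cv2.CHAIN_APPROX_NONE)[0]:
        if cv2.contourArea(q)<amin*k*k: continue
        q=cv2.convexHull(q)[:,0].astype(float)
        w=np.array([onz(n,(a+.5)/k-.5+u0,(b+.5)/k-.5+v0,z)[:2] for a,b in q])*1000
        (cx,cy),(a,b),ang=cv2.minAreaRect(w.astype(np.float32))
        if a<b: a,b,ang=b,a,ang+90
        ang=(ang+90)%180-90
        out.append((round(cx,1),round(cy,1),round(a,1),round(b,1),round(ang,2)))
    return out
E
cat > m2.py <<'E'
from h import *
T=np.load("top0.npz")["p"]; S=np.load("scene0.npz")["p"]
br=lambda t:(lambda c:c.min(2)>t); 
for n,I,r in (("top",T,(172,230,180,232)),("scene",S,(268,325,208,262))):
    print(n,"plate px bright/dark", np.percentile(I[r[2]:r[3],r[0]:r[1]].min(2),[10,50,90]))
    print(" slides",rects(n,I,r,lambda c:c.min(2)>95,.0655,100))
for n,I,r in (("top",T,(140,270,135,240)),("scene",S,(205,350,175,320))):
    print(n," plate",rects(n,I,r,lambda c:c.max(2)<60,.0625,1500))
for n,I,r in (("top",T,(295,400,145,230)),("scene",S,(165,260,100,190))):
    print(n," tray z12",rects(n,I,r,lambda c:(c[:,:,1]-c[:,:,0]<9)&(c[:,:,1]<140),.012,800))
    print(n," rail blobs z30",rects(n,I,r,lambda c:c[:,:,0]>125,.030,20))
c=np.zeros((590,800,3),np.uint8)
a=cv2.resize(T[148:226,296:396][:,:,::-1],None,fx=4,fy=4,interpolation=cv2.INTER_CUBIC)
b=cv2.resize(S[105:185,172:250][:,:,::-1],None,fx=5,fy=5,interpolation=cv2.INTER_CUBIC)
c[:a.shape[0],:a.shape[1]]=a; c[:b.shape[0],405:405+b.shape[1]]=b; cv2.imwrite("pics/crop2.png",cv2.convertScaleAbs(c,alpha=1.4))
E
python3 m2.py
```

```text
top plate px bright/dark [ 27.  61. 135.]
 slides [(521.2, 184.9, 146.0, 22.5, 89.72), (569.0, 150.3, 77.1, 27.2, -7.36), (575.8, 183.9, 76.7, 26.9, -5.33), (576.4, 216.7, 76.9, 27.1, -5.54)]
scene plate px bright/dark [  4.  36. 119.]
 slides [(579.0, 214.7, 76.1, 25.7, -5.29), (578.3, 182.1, 76.1, 26.0, -4.94), (571.5, 148.2, 76.3, 25.7, -7.44), (527.7, 181.3, 101.5, 43.6, 58.54)]
top  plate [(625.5, 177.5, 266.8, 197.4, 83.12)]
scene  plate [(630.8, 180.0, 279.4, 203.3, 83.23)]
top  tray z12 [(629.4, -196.5, 243.6, 161.6, 78.19)]
top  rail blobs z30 [(627.0, -198.6, 285.0, 227.0, 89.72)]
scene  tray z12 [(641.5, -200.1, 270.3, 174.0, 77.94)]
scene  rail blobs z30 [(772.8, -81.2, 40.5, 13.8, -25.47), (588.8, -266.5, 23.1, 17.4, 80.18)]
```

View pics/crop2.png

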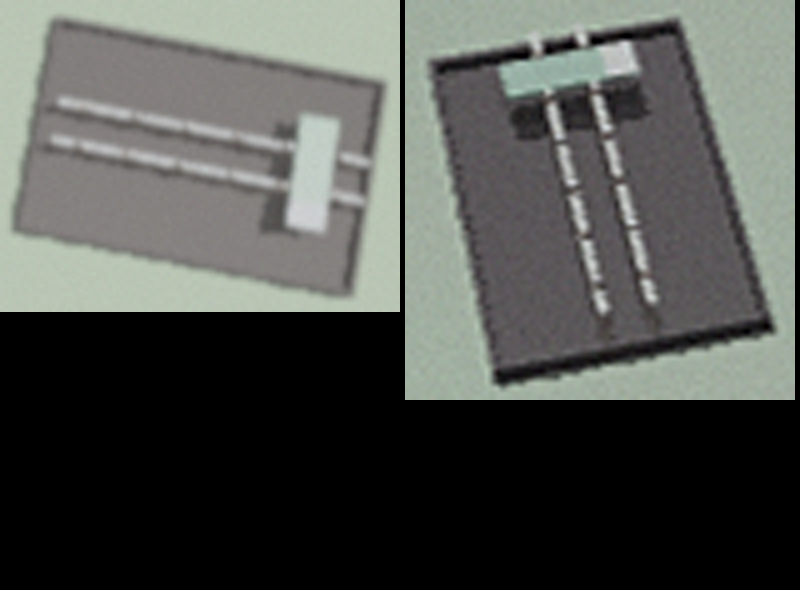

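```bash
cat > m3.py <<'E'
from h import *
import sys
from scipy.ndimage import map_coordinates
def railinfo(n,I,yaw0,c0):
    g=I.astype(float).min(2)
    def samp(a,t,yaw,z):  # a along tray y, t along tray x (mm)
        c,s=np.cos(yaw),np.sin(yaw)
        w=np.array([c0[0]+t*c-a*s, c0[1]+t*s+a*c])/1000
        uv=proj(n,[w[0],w[1],z]); return map_coordinates(g,[[uv[1]],[uv[0]]],order=1)[0]
    # across: for each a, centroid of each rail
    ts=np.arange(-32,32.1,1); L=np.arange(-30,100,4)
    pts=[]
    for a in L:
        pr=np.array([samp(a,t,yaw0,.030) for t in ts]); w=np.clip(pr-np.percentile(pr,40)-8,0,None)
        for sgn in (-1,1):
            k=(ts*sgn>0)
            if w[k].sum()>20: pts.append((a,(w[k]*ts[k]).sum()/w[k].sum(),sgn))
    pts=np.array(pts); A=np.c_[pts[:,0],pts[:,2],np.ones(len(pts))]
    sol=np.linalg.lstsq(A,pts[:,1],rcond=None)[0]; res=pts[:,1]-A@sol
    yaw=yaw0-sol[0]; print(n,"yaw",np.degrees(yaw),"half gap",sol[1],"tx off",sol[2],"rms",res.std())
    aa=np.arange(-120,121,1.)
    pr=np.array([np.mean([samp(a,sol[2]+s*sol[1]+d,yaw,.030) for s in(-1,1) for d in(-1.5,0,1.5)]) for a in aa])
    print(" ends/profile:"," ".join(f"{int(a)}:{int(v)}" for a,v in zip(aa[::3],pr[::3])))
    k=(aa>-45)&(aa<105); p=pr[k]-np.poly1d(np.polyfit(aa[k],pr[k],2))(aa[k]); ph=np.sum(p*np.exp(2j*np.pi*aa[k]/34))
    print(" min-phase a=",((np.degrees(np.angle(-ph))/360*34)),"amp",abs(ph)/k.sum())
    return sol
if __name__=="__main__":
    T=np.load("top0.npz")["p"]; S=np.load("scene0.npz")["p"]
    for n,I,c0 in (("top",T,(630,-197)),("scene",S,(632,-198))): railinfo(n,I,np.radians(-11.9),c0)
    for n,I,r in (("top",T,(366,384,174,208)),("scene",S,(188,216,112,126))):
        print(n,"slide3",rects(n,I,r,lambda c:c.min(2)>(125 if n=="top" else 105),.033,40))
E
python3 m3.py
cat >> h.py <<'E'
def ori(yaw,jaw_x):
    """tool down; jaw (tool y) along direction yaw(deg) [jaw_x] or across it; returns both half-turn options"""
    a=np.radians(yaw+(0 if jaw_x else 90)); r=[]
    for s in (1,-1):
        y=s*np.array([np.cos(a),np.sin(a),0]); z=np.array([0,0,-1.]); r.append(np.c_[np.cross(y,z),y,z])
    return r
def best(pos,R2):
    q=np.array(robot.read_qpos()); c=[]
    for R in R2:
        s=robot.ik(pos,R)
        if s is not None: c.append((np.abs(np.array(s)-q).max(),s,R))
    return min(c,key=lambda t:t[0])
E
python3 - <<'E'
from h import *
p=np.array([.6009,.1809,.12])
for jx in (True,False):
    for R in ori(-5.1,jx): print(jx, robot.ik(p,R))
print([np.round(robot.ik([.6,-.2,.1],R),1) if robot.ik([.6,-.2,.1],R) is not None else None for R in ori(-11.9,False)])
E
```

```text
True [ 34.55090312  20.97772048 -13.5071113    0.         -55.51516822
 140.34909688]
True [ 34.55090312  20.97772048 -13.5071113    0.         -55.51516822
 -39.65090312]
False [  34.55090312   20.97772048  -13.5071113     0.          -55.51516822
 -129.65090312]
False [ 34.55090312  20.97772048 -13.5071113    0.         -55.51516822
  50.34909688]
[array([  -0.8,   22.5,  -14.1,    0. ,  -53.4, -101.1]), array([ -0.8,  22.5, -14.1,   0. , -53.4,  78.9])]Traceback (most recent call last):
  File "m3.py", line 29, in <module>
    for n,I,c0 in (("top",T,(630,-197)),("scene",S,(632,-198))): railinfo(n,I,np.radians(-11.9),c0)
                                                                 ~~~~~~~~^^^^^^^^^^^^^^^^^^^^^^^^^^
  File "m3.py", line 14, in railinfo
    pr=np.array([samp(a,t,yaw0,.030) for t in ts]); w=np.clip(pr-np.percentile(pr,40)-8,0,None)
                 ~~~~^^^^^^^^^^^^^^^
  File "m3.py", line 9, in samp
    uv=proj(n,[w[0],w[1],z]); return map_coordinates(g,[[uv[1]],[uv[0]]],order=1)[0]
  File "h.py", line 12, in proj
    i=cam(n); f=192/np.tan(np.radians(i["vfov"]/2)); V=np.array(i["view"])
  File "h.py", line 4, in cam
    i=robot.camera_info(n); return i
ValueError: time passes only in moves, steps and waits
```

```bash
sed -i 's/^def cam(n):/import functools\n@functools.lru_cache(None)\ndef cam(n):/' h.py; python3 m3.py
python3 - <<'E'
from h import *
t0=robot.read_t()
robot.move_gripper(0.0); t1=robot.read_t()
p=np.array([.6009,.1809,.11]); R=best(p,ori(-5.1,True))[2]
robot.goto(p,R); t2=robot.read_t()
p[2]=.073; robot.servo_line(p,R,0.08); robot.dwell(.2); t3=robot.read_t()
f=np.array([robot.read_force()]); 
print(t0,t1,t2,t3,f,robot.read_grip_width(),robot.read_position())
f=[]
for k in range(4):
    p[2]-=.0003; robot.servo_line(p,R,0.01); f.append((robot.read_t(),robot.read_force()[2],robot.read_position()[2]))
print(f)
E
```

```text
top yaw -11.708177773848796 half gap 13.008753453943836 tx off 1.3855330909028978 rms 0.26348787303864185
 ends/profile: -120:129 -117:128 -114:125 -111:111 -108:105 -105:114 -102:122 -99:126 -96:126 -93:125 -90:119 -87:113 -84:122 -81:135 -78:138 -75:138 -72:138 -69:138 -66:139 -63:137 -60:127 -57:114 -54:112 -51:101 -48:111 -45:119 -42:123 -39:125 -36:125 -33:126 -30:126 -27:126 -24:121 -21:117 -18:109 -15:116 -12:125 -9:125 -6:126 -3:126 0:127 3:125 6:125 9:124 12:123 15:115 18:112 21:123 24:126 27:127 30:125 33:125 36:126 39:126 42:124 45:120 48:117 51:109 54:116 57:125 60:127 63:127 66:126 69:126 72:126 75:127 78:125 81:121 84:113 87:118 90:125 93:125 96:127 99:124 102:109 105:92 108:88 111:86 114:80 117:94 120:120
 min-phase a= 15.367834563981972 amp 2.2164239898853655
scene yaw -11.703497957216985 half gap 13.023109110790834 tx off 1.370947009450297 rms 0.40491002104264234
 ends/profile: -120:114 -117:113 -114:112 -111:114 -108:123 -105:130 -102:127 -99:125 -96:123 -93:107 -90:84 -87:89 -84:106 -81:109 -78:107 -75:106 -72:107 -69:108 -66:111 -63:111 -60:109 -57:91 -54:63 -51:7
[... 266 characters left out ...]
117 66:119 69:124 72:120 75:113 78:109 81:76 84:68 87:108 90:119 93:121 96:125 99:116 102:80 105:52 108:47 111:47 114:49 117:50 120:54
 min-phase a= 13.899034173587756 amp 8.015138623009967
top slide3 [(614.4, -266.3, 74.5, 25.5, -9.97)]
scene slide3 [(619.1, -265.3, 71.8, 30.9, -9.44)]
0.1 1.525 3.4917 4.3 [[-0.35277886 -0.03604567  0.59193598]] 0.009011494039179776 [0.6012569  0.18107402 0.07357648]
[(4.55, np.float64(-0.13542945721697466), np.float64(0.07294557992154588)), (4.8, np.float64(-0.02752925616978439), np.float64(0.07239891379823915)), (5.05, np.float64(-0.6046907969389135), np.float64(0.07204296922014085)), (5.3, np.float64(0.3341139919270025), np.float64(0.07175733961828282))]
```

```bash
cat >> h.py <<'E'
def fz(n=4,dt=.03):
    v=[]
    for _ in range(n): robot.dwell(dt); v.append(robot.read_force())
    return np.mean(v,0)
E
cat > press.py <<'E'
from h import *
p=np.array([.6009,.1809,.0718]); R=best(p,ori(-5.1,True))[2]
p[2]=.069; robot.servo_line(p,R,0.006)
base=fz(8); print("base",base,robot.read_position()[2])
step=.0002
while p[2]>.060:
    p[2]-=step; robot.servo_line(p,R,0.005); f=robot.read_force()[2]-base[2]
    if f>1.0:
        f=fz(4)[2]-base[2]; print(round(p[2]*1e3,2),round(f,2))
        if f>.8: step=.00008
        if f>2.3: break
np.save("st.npy",np.r_[p,base]); print(robot.read_t(),p,robot.read_position(),fz(6)-base)
E
python3 press.py
```

```text
base [ 0.10119905  0.1251941  -0.03278585] 0.06905554805291869
67.6 0.12
65.6 2.27
65.52 3.18
11.0833 [0.6009  0.1809  0.06552] [0.60094484 0.18090029 0.06563953] [-1.2886002   0.01307461  4.11052573]
```

```bash
cat > draw.py <<'E'
from h import *
s=np.load("st.npy"); p,base=s[:3],s[3:]
R=best(p,ori(-5.1,True))[2]
d=-np.array([np.cos(np.radians(-5.1)),np.sin(np.radians(-5.1)),0])
p[2]+=.00008; robot.servo_line(p,R,.005); f=fz(5)-base; print(f); 
L=0; D=.043
while L<D-1e-6:
    e=np.clip((f[2]-3.0)*.00003,-.00008,.00015)
    st=min(.003,D-L) ; L+=st; p=p+d*st; p[2]+=e
    robot.servo_line(p,R,.02); f=fz(3,.03)-base
    print(round(L*1e3,1),round(p[2]*1e3,3),np.round(f,2))
    if f[2]>6: print("HIGH"); break
print(robot.read_position(),robot.read_t())
np.save("st.npy",np.r_[p,base])
p=p.copy(); p[2]+=.004; robot.servo_line(p,R,.01); p[2]+=.06; robot.servo_line(p,R,.2)
print(robot.read_t())
I,D_=robot.grab_frame("scene"); np.savez("scene1.npz",p=I,D=D_); T,D2=robot.grab_frame("top"); np.savez("top1.npz",p=T,D=D2)
a=cv2.resize(T[170:240,170:235][:,:,::-1],None,fx=6,fy=6,interpolation=cv2.INTER_CUBIC)
b=cv2.resize(I[195:265,265:330][:,:,::-1],None,fx=6,fy=6,interpolation=cv2.INTER_CUBIC)
cv2.imwrite("pics/crop3.png",np.hstack([a,b]))
E
python3 draw.py
```

```text
[-1.22430425 -0.12994241  3.88516681]
3.0 65.627 [-0.43  0.17  3.35]
6.0 65.637 [-1.11  1.06  3.18]
9.0 65.642 [-0.61  1.18  3.98]
12.0 65.672 [-0.52  0.1   3.3 ]
15.0 65.681 [-1.15  0.33  3.7 ]
18.0 65.702 [-0.81  0.28  2.88]
21.0 65.698 [-0.95  0.27  3.48]
24.0 65.712 [-0.86  0.42  3.44]
27.0 65.726 [-0.96 -0.07  2.49]
30.0 65.711 [-0.97  1.01  2.77]
33.0 65.704 [-0.7  -0.05  2.76]
36.0 65.696 [-0.67 -0.13  2.48]
39.0 65.681 [-0.43  0.09  2.67]
42.0 65.671 [-1.03  0.61  2.81]
43.0 65.665 [ 0.26 -0.33  2.76]
[0.55811984 0.18476305 0.06568527] 17.65
18.65
```

View pics/crop3.png

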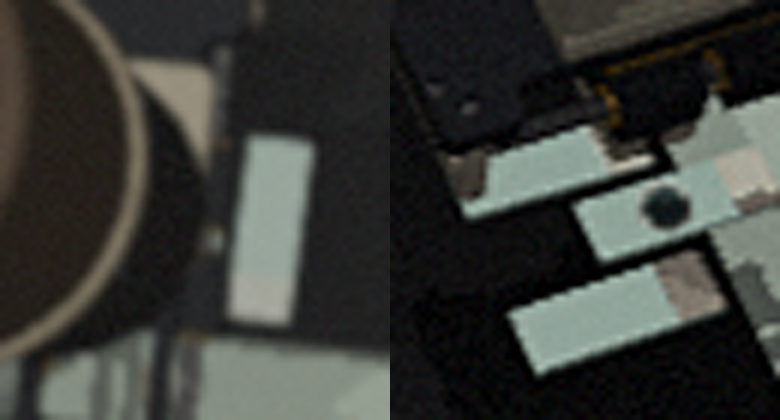

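The slide has been drawn out. In the scene crop the hollow is now at (275,208) of the right half, with the label end beyond the plate edge. I'll measure the displacement next.

```bash
cat > m4.py <<'E'
from h import *
def hol(I,r,thr=75):
    u0,u1,v0,v1=r; c=cv2.resize(I[v0:v1,u0:u1],None,fx=6,fy=6,interpolation=cv2.INTER_CUBIC).astype(int)
    m=(c.max(2)<thr).astype(np.uint8)
    best=None
    for q in cv2.findContours(m,cv2.RETR_LIST,cv2.CHAIN_APPROX_NONE)[0]:
        A=cv2.contourArea(q)/36
        if 15<A<70:
            (x,y),(a,b),_=cv2.fitEllipse(q)
            if min(a,b)/max(a,b)>.6: print("  A",round(A,1),round(a/6,1),round(b/6,1), [(x+.5)/6-.5+u0,(y+.5)/6-.5+v0], onz("scene",(x+.5)/6-.5+u0,(y+.5)/6-.5+v0,.0655)*1e3)
S0=np.load("scene0.npz")["p"]; S1=np.load("scene1.npz")["p"]
hol(S0,(283,304,224,246)); hol(S1,(300,322,218,241))
# back edge of slide
print(rects("scene",S1,(292,327,212,240),lambda c:c.min(2)>95,.0655,80))
for n in(0,):
    P=S1[205:260,268:335].astype(int)
print(rects("scene",S1,(283,326,235,262),lambda c:c.min(2)>80,.0655,80))
E
python3 m4.py
```

```text
A 30.9 5.9 6.7 [293.0521043141683, 234.8798370361328] [584.23212895 181.05246611  65.5       ]
  A 33.3 6.1 7.1 [310.6609230041504, 229.37975438435873] [541.358865   185.91906049  65.5       ]
[(554.6, 152.1, 41.5, 23.8, -7.56), (533.4, 174.8, 74.5, 70.3, 59.17)]
[(579.5, 214.7, 76.8, 27.6, -5.1)]
```

```bash
cat > pinch.py <<'E'
from h import *
robot.move_gripper(.55); print("t",robot.read_t())
g=np.array([.5073,.1898,.12]); R=best(g,ori(-5.5,False))[2]
robot.goto(g,R); g[2]=.060; robot.servo_line(g,R,.1); g[2]=.0452; robot.servo_line(g,R,.05)
print("t",robot.read_t(),robot.read_position(),robot.read_force())
robot.move_gripper(0.0); robot.dwell(.15); print("w",robot.read_grip_width()*88,"t",robot.read_t(),robot.read_force(),robot.read_position())
if robot.read_grip_width()*88>20:
    g[2]+=.004; robot.servo_line(g,R,.02); g[2]=.14; robot.servo_line(g,R,.15)
    print("w",robot.read_grip_width()*88,"t",robot.read_t(),robot.read_force())
I,D=robot.grab_frame("scene"); np.savez("scene2.npz",p=I,D=D)
cv2.imwrite("pics/s2.png",cv2.resize(I[150:320,190:416][:,:,::-1],None,fx=3.5,fy=3.5,interpolation=cv2.INTER_CUBIC))
E
python3 pinch.py
```

```text
t 19.7
t 22.2417 [0.50713551 0.18965549 0.04492458] [-0.44278103  0.07276314 -0.34473639]
w 24.93173449400812 t 22.9167 [ 0.17287    -0.51973779  0.43876394] [0.5073589  0.18984444 0.04527241]
w 25.294723698982192 t 24.025 [0.45808343 0.0710671  0.01980297]
```

View pics/s2.png

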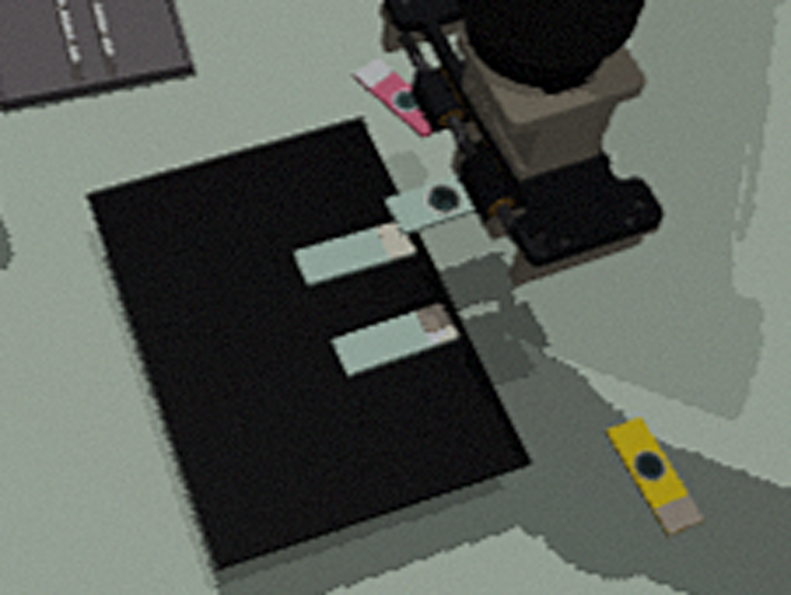

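The slide is held in the fingers (hollow at (443,197) in the picture), and both row neighbours are still in place. Next I hover over the tray and compare camera and tool positions there.

```bash
cat > hover.py <<'E'
from h import *
yaw=-11.7; c,s=np.cos(np.radians(yaw)),np.sin(np.radians(yaw)); X=np.array([c,s,0]); Y=np.array([-s,c,0])
place=np.array([.6321,-.1985,.030])
g=place+X*(-.005-.027); g[2]=.14; R=best(g,ori(yaw,False))[2]
robot.goto(g,R); g[2]=.060; robot.servo_line(g,R,.1); robot.dwell(.3)
np.save("g.npy",np.r_[g,R.ravel()])
print(robot.read_t(),robot.read_position(),robot.read_force(),robot.read_grip_width()*88)
I,D=robot.grab_frame("scene"); T,D2=robot.grab_frame("top"); np.savez("s3.npz",S=I,T=T)
a=cv2.resize(T[135:235,290:400][:,:,::-1],None,fx=3.5,fy=3.5,interpolation=cv2.INTER_CUBIC)
b=cv2.resize(I[95:195,165:265][:,:,::-1],None,fx=4,fy=4,interpolation=cv2.INTER_CUBIC)
o=np.zeros((400,a.shape[1]+b.shape[1],3),np.uint8); o[:a.shape[0],:a.shape[1]]=a; o[:,a.shape[1]:]=b; cv2.imwrite("pics/h3.png",cv2.convertScaleAbs(o,alpha=1.3))
E
python3 hover.py
```

```text
26.7833 [ 0.60100146 -0.19204509  0.06051794] [ 0.21804916  0.24573307 -0.1222368 ] 24.993065448786236
```

View pics/h3.png

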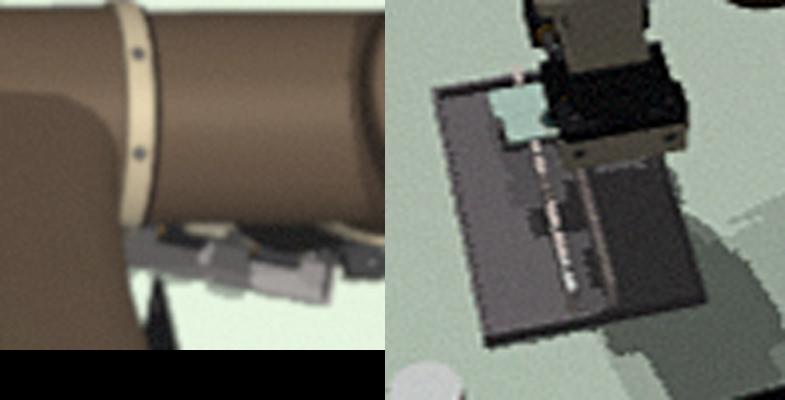

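```bash
cat > m5.py <<'E'
from h import *
A=np.load("s3.npz"); S=A["S"]; S0=np.load("scene0.npz")["p"]
yaw=-11.7; c,s=np.cos(np.radians(yaw)),np.sin(np.radians(yaw))
tcp=np.array([.6010,-.1920])  # settled commanded
g=np.load("g.npy")[:2]; print("cmd",g)
u0,u1,v0,v1=186,206,112,134; k=8
cimg=cv2.resize(S[v0:v1,u0:u1],None,fx=k,fy=k,interpolation=cv2.INTER_CUBIC).astype(int)
m=((cimg[:,:,1]>88)&(cimg[:,:,1]-cimg[:,:,0]>10)).astype(np.uint8)
q=max(cv2.findContours(m,cv2.RETR_EXTERNAL,cv2.CHAIN_APPROX_NONE)[0],key=cv2.contourArea)[:,0].astype(float)
W=np.array([onz("scene",(a+.5)/k-.5+u0,(b+.5)/k-.5+v0,.0805)[:2] for a,b in q])-g
L=np.c_[W@[c,s],W@[-s,c]]*1e3
print("fwd max",np.percentile(L[:,0],[95,98,100]))
for lo,hi in((44,50),(50,56),(56,62)):
    r=L[(L[:,0]>lo)&(L[:,0]<hi)]
    if len(r): print(lo,"lat top/bot",np.median(r[r[:,1]>0,1]) if (r[:,1]>0).any() else None,np.median(r[r[:,1]<0,1]) if (r[:,1]<0).any() else None)
# lug dark spots, scene0, rail lines: sampled at z .030; edges at half level
from scipy.ndimage import map_coordinates
G=S0.astype(float).min(2); pl=np.array([632.1,-198.5])
for n,Im in (("scene",S0),("top",np.load("top0.npz")["p"])):
    G=Im.astype(float).min(2); Z=.030
    tx={"scene":1.1,"top":-1.0}[n]  # rail-centre offset along tray x seen by this camera
    a=np.arange(-60,105,.5); pr=[]
    for aa in a:
        v=[]
        for t in (-14,-13,-12,12,13,14):
            w=pl+(t+tx)*np.array([c,s])+aa*np.array([-s,c]); uv=proj(n,[w[0]/1e3,w[1]/1e3,Z]); v.append(map_coordinates(G,[[uv[1]],[uv[0]]],order=1)[0])
        pr.append(np.mean(v))
    pr=np.array(pr); out=[]
    for ctr in (-17,17,51,85):
        k2=(np.abs(a-ctr)<11); w=np.clip(np.percentile(pr[k2],75)-4-pr[k2],0,None); out.append(round((w*a[k2]).sum()/w.sum()-ctr,2))
    print(n,"lug dark centroid - nominal",out)
E
python3 m5.py
```

```text
cmd [ 0.60076487 -0.19201081]
fwd max [72.49655134 72.75089087 72.96263623]
44 lat top/bot 11.683343591104615 -35.53650584006783
50 lat top/bot 12.256646426384625 -35.21297146100786
56 lat top/bot 12.267149543128149 -36.027669639042514
scene lug dark centroid - nominal [np.float64(-2.07), np.float64(-1.69), np.float64(-1.65), np.float64(-1.91)]
top lug dark centroid - nominal [np.float64(-0.08), np.float64(0.91), np.float64(1.04), np.float64(0.6)]
```

```bash
cat >> m5.py <<'E'
for lo,hi in((-25,-15),(-15,-8),(-8,0),(0,6),(6,11)):
    r=L[(L[:,1]>lo)&(L[:,1]<hi)]; print("lat",lo,hi,"fwd max",r[:,0].max() if len(r) else None, "min", r[:,0].min() if len(r) else None)
S2=np.load("scene2.npz")["p"]; yy=np.radians(-5.5); c2,s2=np.cos(yy),np.sin(yy)
w=onz("scene",316.2,205.9,.1605)[:2]-[.5073,.1898]; print("hollow rel grip (scene2)",w@[c2,s2]*1e3,w@[-s2,c2]*1e3)
E
python3 m5.py | tail -6
```

```text
lat -25 -15 fwd max 72.86718718686909 min 35.38402474999373
lat -15 -8 fwd max 72.27807047658129 min 35.63665478572821
lat -8 0 fwd max 67.36546750240464 min 42.685462894295874
lat 0 6 fwd max 67.73023562492055 min 42.820832089782634
lat 6 11 fwd max 67.23157370321195 min 40.125339818165706
hollow rel grip (scene2) 33.520808414803604 -2.914145370198931
```

```bash
cat > lay.py <<'E'
from h import *
import sys
off=float(sys.argv[1])*1e-3; z0=float(sys.argv[2])
yaw=-11.7; c,s=np.cos(np.radians(yaw)),np.sin(np.radians(yaw)); X=np.array([c,s,0]); Y=np.array([-s,c,0])
st=np.load("g.npy"); g0=st[:3]; R=st[3:].reshape(3,3)
g=g0+Y*off; g[2]=robot.read_position()[2]; robot.servo_line(g,R,.03)
g[2]=z0; robot.servo_line(g,R,.05); base=fz(8); bm=np.array(robot.read_ft_torque())
hit=False
while g[2]>.0105:
    g[2]-=.0003; robot.servo_line(g,R,.005); f=robot.read_force()[2]-base[2]
    if f>1.1:
        F=fz(4)-base; print(round(g[2]*1e3,2),np.round(F,2))
        if F[2]>1.0: hit=True; break
print("hit",hit,robot.read_t(),robot.read_position(),np.round(fz(6)-base,2),np.round(np.array(robot.read_ft_torque())-bm,3),robot.read_grip_width()*88)
I,D=robot.grab_frame("scene"); np.savez("s4.npz",S=I)
E
python3 lay.py 1.3 .0205
```

```text
17.5 [-0.4   0.23  1.91]
hit True 30.975 [ 0.60109489 -0.1907517   0.01760782] [-0.46 -0.4   2.45] [-0.     0.086 -0.051] 24.781761477373152
```

It met a lug at TCP z 17.5 mm, which is 5 mm high. I'll use the reaction moment to find the side, then lift.

Run:
```python
from h import *
yaw=-11.7; c,s=np.cos(np.radians(yaw)),np.sin(np.radians(yaw))
st=np.load("g.npy"); g0=st[:3]; R=st[3:].reshape(3,3); Y=np.array([-s,c,0])
g=g0+Y*.0013
def ft(n=12):
    a=[];b=[]
    for _ in range(n): robot.dwell(.03); a.append(robot.read_force()); b.append(robot.read_ft_torque())
    return np.mean(a,0),np.mean(b,0),np.std(b,0)
A=ft(); g[2]=.0200; robot.servo_line(g,R,.01); B=ft()
dF=A[0]-B[0]; dM=A[1]-B[1]
print("dF",dF,"dM tray x,y:",dM[0]*c+dM[1]*s,-dM[0]*s+dM[1]*c,dM[2],"std",A[2])
print("lever lat = Mx/Fz mm",1e3*(dM[0]*c+dM[1]*s)/dF[2]," fwd=-My/Fz",-1e3*(-dM[0]*s+dM[1]*c)/dF[2],robot.read_t())
```

```text
dF [-0.18880793  0.28723692  2.30180929] dM tray x,y: 0.0073767271490394505 0.074703793354274 -0.0005429673392299333 std [0.0187989  0.02270281 0.02486364]
lever lat = Mx/Fz mm 3.204751657281779  fwd=-My/Fz -32.45437993304648 32.425
```

Run:
```python
from h import *
S=np.load("s4.npz")["S"]; S0=np.load("scene0.npz")["p"]
f=lambda I:cv2.resize(I[105:165,180:245][:,:,::-1],None,fx=6,fy=6,interpolation=cv2.INTER_CUBIC)
cv2.imwrite("pics/s4.png",cv2.convertScaleAbs(np.hstack([f(S),f(S0)]),alpha=1.4))
```

```text
(no output)
```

View pics/s4.png

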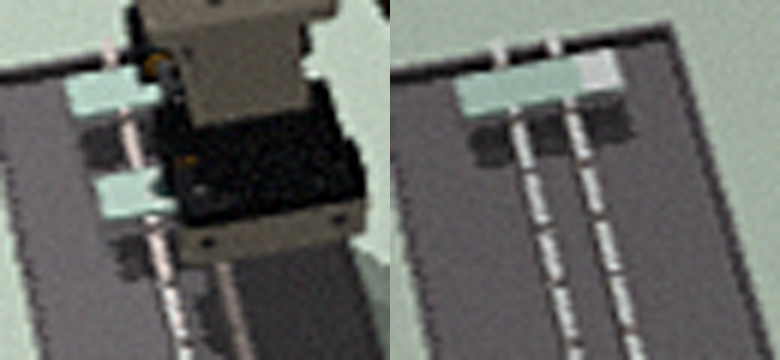

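Run:
```python
from h import *
S=np.load("s4.npz")["S"]; yaw=-11.7; c,s=np.cos(np.radians(yaw)),np.sin(np.radians(yaw))
g=np.load("g.npy")[:2]+.0013*np.array([-s,c])
u0,u1,v0,v1=186,210,112,144; k=8
C=cv2.resize(S[v0:v1,u0:u1],None,fx=k,fy=k,interpolation=cv2.INTER_CUBIC).astype(int)
m=((C[:,:,1]>95)&(C[:,:,1]-C[:,:,0]>10)).astype(np.uint8)
for q in cv2.findContours(m,cv2.RETR_EXTERNAL,cv2.CHAIN_APPROX_NONE)[0]:
    if cv2.contourArea(q)<25*64: continue
    q=q[:,0].astype(float); z=.038 if q[:,1].mean()>16*k else .033
    W=np.array([onz("scene",(a+.5)/k-.5+u0,(b+.5)/k-.5+v0,z)[:2] for a,b in q])-g
    L=np.c_[W@[c,s],W@[-s,c]]*1e3; mid=np.median(L[:,1])
    print("z",z,"fwdmax",L[:,0].max(),"area",len(q))
    F=L[:,0].max()
    for lo,hi in((F-20,F-16),(F-16,F-12),(F-12,F-8),(F-8,F-4)):
        r=L[(L[:,0]>lo)&(L[:,0]<hi),1]; cc=(r.max()+r.min())/2; print("  ",round(lo-F),"up",round(np.median(r[r>cc]),2),"lo",round(np.median(r[r<cc]),2))
```

```text
z 0.038 fwdmax 67.91296938069475 area 283
   -20 up 11.85 lo -13.53
   -16 up 11.84 lo -13.6
   -12 up 11.86 lo -13.76
   -8 up 11.27 lo -13.63
z 0.033 fwdmax 70.48208603167903 area 313
   -20 up -58.82 lo -84.27
   -16 up -58.82 lo -84.67
   -12 up -58.49 lo -85.1
   -8 up -58.23 lo -83.97
```

In the same image the held slide and slide 3 are 70.65 mm apart, where 68 mm is expected. Allowing for slide 3's slight yaw, the place lies at about -2.1 mm rather than +1.3 mm, so I retry there.

```bash
python3 lay.py -2.1 .0200
```

```text
12.8 [-0.45 -0.27  0.96]
12.5 [-0.93  0.29  3.34]
hit True 39.725 [ 0.60042039 -0.1940665   0.01265193] [-1.69  0.33  3.94] [ 0.097  0.365 -0.012] 25.238138460044276
```

Run:
```python
from h import *
yaw=-11.7; c,s=np.cos(np.radians(yaw)),np.sin(np.radians(yaw))
st=np.load("g.npy"); g=st[:3]+np.array([-s,c,0])*-.0021; R=st[3:].reshape(3,3)
g[2]=.0126; robot.servo_line(g,R,.005); print(fz(4))
robot.move_gripper(.45); print(robot.read_grip_width()*88,fz(4))
g[2]=.02; robot.servo_line(g,R,.03); g[2]=.15; robot.servo_line(g,R,.15)
robot.goto([.40,.10,.25],R); robot.dwell(.2); print(robot.read_t())
S,_=robot.grab_frame("scene"); T,_=robot.grab_frame("top"); np.savez("s5.npz",S=S,T=T)
a=cv2.resize(T[100:240,130:400][:,:,::-1],(780,404),interpolation=cv2.INTER_CUBIC)
b=cv2.resize(S[105:185,172:250][:,:,::-1],None,fx=5,fy=5,interpolation=cv2.INTER_CUBIC)
cv2.imwrite("pics/f_top.png",a)
f=lambda I,u0,u1,v0,v1,k:cv2.resize(I[v0:v1,u0:u1][:,:,::-1],None,fx=k,fy=k,interpolation=cv2.INTER_CUBIC)
l=f(T,296,396,148,226,4); o=np.zeros((400,400,3),np.uint8); o[:312]=l
cv2.imwrite("pics/f.png",cv2.convertScaleAbs(np.hstack([o,b]),alpha=1.3))
for n,I,r,z in (("top",T,(172,230,180,232),.0655),("scene",S,(268,325,208,262),.0655)): print(n,"plate",rects(n,I,r,lambda c:c.min(2)>95,z,100))
for n,I,r,t in (("top",T,(340,384,165,210),125),("scene",S,(180,235,108,150),105)): print(n,"tray",rects(n,I,r,lambda c:c.min(2)>t,.033,60))
```

```text
[-0.8090032   0.62656252  3.83336709]
39.380889459521434 [-0.13243211 -0.02013441 -0.12904558]
44.0167
top plate [(521.4, 184.9, 146.0, 23.0, 89.72), (569.1, 150.3, 77.9, 28.2, -7.73), (576.4, 216.7, 77.7, 28.1, -5.58)]
scene plate [(579.0, 214.7, 76.6, 26.4, -5.29), (571.5, 148.3, 76.7, 26.1, -7.33), (527.9, 181.3, 101.9, 44.0, 58.54)]
top tray [(614.3, -270.4, 78.7, 42.1, -2.45), (627.1, -212.5, 78.6, 69.0, 3.51)]
scene tray [(628.6, -199.3, 76.6, 31.5, -9.31), (617.7, -265.0, 76.4, 32.0, -9.8), (554.2, -232.3, 95.8, 24.5, 65.44), (613.2, -295.2, 131.8, 31.9, -25.26)]
```

View pics/f.png

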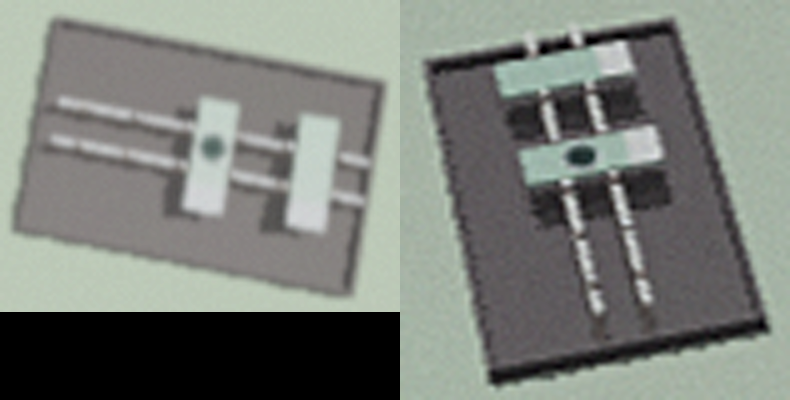

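The final view shows the hollow slide at (211,157) in the top crop, midway along the rails. It lies square across both rails, about 68 mm from slide 3 at (314,173), and nothing else has moved. I'm handing it in.

```bash
python3 -c "
from rig import robot
print(robot.read_t(),robot.read_force()); robot.job_done()"
```

```text
44.1167 [0.42963396 0.50708501 0.41468701]
the job is handed in; nothing more can be done
```

The hollow slide is lying across both tray rails in the middle place, released, and the job was handed in at 44.1 s.

- **Draw:** I pulled the slide out 43 mm with the shut fingertips. The pressure read 2.5 to 4.1 N against the 8 N limit; the first press overshot my 3 N target.
- **Pinch and lift:** I gripped the overhanging label end by its sides, and the grip read about 25 mm for the 26 mm wide slide. It lifted off cleanly.
- **Placing:** The first touch-down met a lug about 5 mm high, at roughly 2.4 N. My estimate of the place from the lug marks was off by about 3.4 mm. I lifted, corrected it from the spacing to the slide already in the tray, and tried again. The second try came down to rail height at about 3.9 N, and I let go there.

**Last checks:**
- The slide looks square on both rails, about 68 mm from the tray's other slide and about 4 mm towards the held end along x, within the 12 mm allowed.
- The two plain slides on the plate moved less than 1 mm. The tray's end slide measured within about 1.5 mm of before in the scene view.
- I did not measure the bottle again.

**What failed or disagreed:**
- The reaction moment on the lug did not show which side was touching.
- The two cameras differed by about 2 mm.
- The final top-view outlines on the tray were unusable because they merged with the rails. I judged seating by the contact height, the scene view and the picture, without a separate flatness measurement.

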